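# Stack the cases for a scan and hold the reference arm in

### The arm

A 7-joint arm with a two-finger parallel gripper is mounted at the origin on the work surface. World frame = base frame: x ahead of the robot, y to its left, z up, the work surface at z = 0. Lengths are in m, angles in degrees, forces in N, time in s.
With the tool pointing down it reaches from about 0.425 to 0.875 m from the base axis. Payload 4.7 kg.
Tool frame: the origin (TCP) lies midway between the tips of the shut fingers; the grasp point (between the pads) lies 19 mm behind it (env.grip_depth is the distance from the TCP to the grasp point, in m); z points along the fingers, y is the line along which they close (so a half turn about z gives the same grasp; the last joint's range is limited). The gripper opens to 87 mm and grips with 3 to 60 N. Pads are 19 mm wide; open, the fingers measure 117 mm over their backs; the gripper's body (75 mm by 190 mm) begins 51 mm behind the grasp point.
Start: joints at [-63.65, 18.392, -4.016, 83.108, 1.295, 78.541, -3.26], TCP at [0.28, 0.586, 0.223] pointing down, gripper open.
Joint ranges: [-163.93, 163.93], [-17.29, 119.83], [-79.2, 71.16], [3.27, 140.29], [-89.18, 269.18], [5.43, 117.66], [-154.24, 154.24]. Speed limits (degrees/s): [147.25, 147.25, 180, 180, 180, 180, 180].

### API

Orientations are given as [roll, pitch, yaw] about the fixed x, y, z axes, in that order (R = Rz(yaw) Ry(pitch) Rx(roll)).
In Python, from cell import get_obs, optics, env, nets gives the robot as it stands.
- The arm moves only by the shell command python3 -m creep 'ROWS' [FORCE]. ROWS is JSON, a list of rows, each an object of numbers: "wx", "wy", "wz": the turn, a rotation vector about the tool's x, y, z in degrees; "tx", "ty", "tz": the shift along the tool's x, y, z in mm; "gripper": the opening, from -1 (shut) to 1 (fully open). A call has 1 to 5 rows; each row is the pose to reach, as a shift and turn from the pose commanded when the call began, along the tool's axes at that moment; what a row does not reach only later rows make up. A row lasts 1/12 s, in which the tool goes at most 41.7 mm and 7.16 degrees, less where a joint would pass 70% of its speed; a pose out of reach is approached as far as the arm can. A call with a gripper value outside its range is refused whole. The fingers move at their own pace and stop on an object; FORCE is the grip in N (left out, the last holds). Time passes only in rows, so rows that repeat a pose let the fingers close. It gives the time, the measured TCP pose, the force, the opening and the grip force at its end, in the units of the state.
- get_obs(): the state, without advancing time (a new reading comes with each control period).
- optics.read_camera(name): name is "scene" or "top"; returns (picture, depth): 480x640x3 uint8, red, green, blue; 480x640 float32, m along the optical axis (not along the pixel's ray), 0 where there is no reading.
- optics.camera_info(name): a dict with "fovy" (degrees; the focal length in pixels is half the picture's height over the tangent of half this angle, whatever the lens; pixels are square), "cx", "cy" (the principal point, pixels), "R" (3x3) and "t" (3): a world point X has camera coordinates R X + t. Camera axes: x right, y down, z forward; pixel columns grow to the right and rows downward; lengths in m; the calibration is good to about 2 mm. A picture is of the moment at which its call begins. camera_info takes no time and is no camera call.
- env.sign_off(): hands the job in; it is judged then, once.
Trained networks look in the newest picture that a camera, given by its name, has taken for a name from the list of things; names that differ only in an ending like _2 or _b are one class to them, and where a whole thing is asked for, a point or a joint stands for the part that bears it (a point fixed in the world has none). Each returns a list of dicts, best first, with "confidence" (0 to 1); they miss things now and then, are a little off and sometimes report something else, mostly with a low value. They report only what shows in the picture. A call takes as long as a camera call.
- nets.look_for(query, camera): "point" ([x, y, z] in m, in world coordinates, good to about 4 mm: the middle of the surface that is visible of it).
- nets.place_of(query, camera): "point" ([x, y, z] in m, in world coordinates, good to about 4 mm: a listed point, or the origin of a listed thing).
The state is a dict: "time_s": time; "qpos": joint angles; "joint_velocities": joint speeds; "effort": joint torques, N m; "tool_pos": TCP position; "tool_rot": TCP orientation; "force": force on the tool from outside, world axes, zero at the start; "wrist_torque": the same for the moment, N m; "grip_width": finger opening in m; "grasp_force": force on a finger pad.
Only numpy, scipy, OpenCV 4.12 (cv2) and the standard library are available. Lean on these libraries where they do the work, as an engineer would, in place of code of your own. Each camera call takes 0.05 s, during which the arm holds its last target. There are 200 camera calls.

### The job

Get the scan set-up ready: build the column on the turntable by setting the grey case squarely and centred on the black one, then the orange case squarely and centred on the grey, lining up their long sides, each put down without dropping it and let go. Then swing the sprung reference arm by its yellow post clockwise (seen from above) until it is fully against its red stop, and finish while still holding it there with the gripper. Leave the black case and everything else on the table where it is.

Things in the scene. Friction and masses are not known exactly. Their poses are not given: they have to be found in the camera images.
- black_case_mid (a point): Black hard case, closed, 120 mm long (its x axis) x 76 mm wide (its y axis) x 45 mm high, about 900 g. This point is the case's centre, half-way up (22.5 mm above its underside). Its top is flat. It already lies centred on the round white turntable (190 mm across, its top 20 mm above the table) and is the foot of the column: it stays there.
- grey_case_mid (a point): Silver-grey hard case, closed, 100 mm long (its x axis) x 60 mm wide (its y axis) x 40 mm high, about 160 g. This point is the case's centre, half-way up (20 mm above its underside). Its top is flat. Starts loose on the table on the robot's left; goes in the middle of the column.
- orange_case_mid (a point): Orange hard case, closed, 90 mm long (its x axis) x 52 mm wide (its y axis) x 40 mm high, about 140 g. This point is the case's centre, half-way up (20 mm above its underside). Its top is flat. Starts loose on the table on the robot's left; goes on top of the column.
- ref_arm (a joint): angle of the sprung reference arm about its upright pivot, rad: 0 at rest, 1.40 at the end stop, growing clockwise seen from above. A spring always pulls it back to 0: holding it at the yellow post takes about 2 N near rest, 6 N at the stop; let go, it swings back. At the stop the bar meets the upright red pin on the hanger.
- post (a point): the yellow upright round post at the arm's outer end, the thing to take hold of or push: 18 mm across, standing 70 to 125 mm above the table, fixed to the arm 130 mm from the pivot. This point lies on its axis, 105 mm above the table, and moves with the arm. The arm is a level aluminium bar 18 mm wide, 10 mm thick, its top 70 mm above the table, with a flat checker mark.
- pivot (a point): point on the arm's upright pivot axis, 105 mm above the table. Below it stand the grey hanger on its dark steel foot plate (100 x 100 x 12 mm) and the hub of the arm, up to 76 mm above the table; all fixed to the table.
- post_at_stop (a point): fixed point where post lies when the arm is against its stop (105 mm above the table). The post travels there from rest along a level arc of radius 130 mm about pivot, clockwise from above.
- mug: bystander, to be left alone: blue mug, 76 mm across, 85 mm high; origin at the centre of its underside
- jar: bystander, to be left alone: amber jar, 52 mm across, 75 mm high; origin at the centre of its underside
- tape: bystander, to be left alone: paper-coloured tape ring lying flat, 68 mm across, 22 mm high; origin at the centre of its underside
- wood_stand: bystander, to be left alone: turned wooden egg stand, 54 mm across, 75 mm high; origin at the centre of its underside
- mouse: bystander, to be left alone: blue computer mouse, 100 x 56 x 31 mm; origin at the centre of its underside
- tin: bystander, to be left alone: tin with a green band, 60 mm across, 55 mm high; origin at the centre of its underside

How it is judged (in metres and radians):
On the way, in this order (a step that is already met when the one before it is completed fails the run):
1. the grey case lies squarely on the black one and is let go (horizontal distance between grey_case_mid and black_case_mid below 0.012 m and angle between the x axis of grey_case_mid and the x axis of black_case_mid, either way round below 0.14 rad and z of grey_case_mid in the frame of black_case_mid between 0.0365 and 0.0485 m and contact force between grey_case and the fingers below 0.1 N and linear speed of grey_case below 0.03 m/s), for 0.2 s.
2. the orange case lies squarely on the grey one and is let go (horizontal distance between grey_case_mid and black_case_mid below 0.012 m and angle between the x axis of grey_case_mid and the x axis of black_case_mid, either way round below 0.14 rad and z of grey_case_mid in the frame of black_case_mid between 0.0365 and 0.0485 m and horizontal distance between orange_case_mid and grey_case_mid below 0.012 m and angle between the x axis of orange_case_mid and the x axis of grey_case_mid, either way round below 0.14 rad and z of orange_case_mid in the frame of grey_case_mid between 0.034 and 0.046 m and contact force between orange_case and the fingers below 0.1 N and linear speed of orange_case below 0.03 m/s), for 0.2 s.
3. the reference arm is held against its stop by the fingers (value of joint ref_arm above 1.34 rad and contact force between ref_arm and the fingers above 1 N), for 0.3 s.
At the end, for the whole second after the job is handed in: grey case on the black and orange on the grey, each centred within 12 mm and turned within 0.14 rad of the one below, resting flat, at rest and released; the reference arm beyond 1.34 rad (stop at 1.40), still, with the fingers bearing on it with more than 1 N and no other thing wedged against it (all of step 2 and all of step 3 and contact force between grey_case and the fingers below 0.1 N and linear speed of grey_case below 0.03 m/s and velocity of joint ref_arm between -0.1 and 0.1 rad/s and angle between orange_case_mid's own z axis and vertical below 0.06 rad and contact force between ref_arm and mug below 0.2 N and contact force between ref_arm and jar below 0.2 N and contact force between ref_arm and tape below 0.2 N and contact force between ref_arm and wood_stand below 0.2 N and contact force between ref_arm and mouse below 0.2 N and contact force between ref_arm and tin below 0.2 N); the arm keeps its last pose, push and grip.
It fails at once if a bystander is knocked or moved (over 25 mm) (distance of any of mug, jar, tape, wood_stand, mouse, tin from where it was at the start of the episode above 0.025 m).
It fails at once if the black case is pushed out of place (over 20 mm) (distance of black_case_mid from where it was at the start of the episode above 0.02 m).
It fails at once if the grey case is dropped or thrown (falls free faster than 0.6 m/s) (linear speed of grey_case above 0.6 m/s and contact force between grey_case and the fingers below 0.05 N).
It fails at once if the orange case is dropped or thrown (falls free faster than 0.6 m/s) (linear speed of orange_case above 0.6 m/s and contact force between orange_case and the fingers below 0.05 N).
It also fails if it takes over 72 s, if anything falls off the work surface, if the arm or the gripper's body presses on something with over 40 N, if the wrist force passes 120 N, or if a joint passes its speed limit or range.

## Working session

There is one attempt and no reset: what is moved stays moved. The work goes in short steps, Python scripts to look and compute and a shell command to move; the robot and the scene stay as the last step left them, time stands still between calls to the robot, and variables do not carry over. Pictures are saved under pics/ and viewed, at most 10 in all, crops included, and the job is handed in when it is done.

```bash
ls; mkdir -p pics; python3 - <<'E'
from cell import get_obs, optics, env, nets
import cv2
o=get_obs(); print(o['time_s'],o['tool_pos'],o['tool_rot'],o['grip_width'],env.grip_depth)
for c in ("scene","top"):
    p,d=optics.read_camera(c); cv2.imwrite(f"pics/{c}0.png",p[:,:,::-1])
    i=optics.camera_info(c); print(c,i)
    for q in ["black_case_mid","grey_case_mid","orange_case_mid","post","pivot","mug","jar","tape","wood_stand","mouse","tin"]:
        r=nets.place_of(q,c); print(q,[(x['point'],x['confidence']) for x in r[:1]])
E
```

```text
pics
0.0 [0.28005491 0.58597094 0.22148262] [-1.79892547e+02  5.65080066e-03  1.54461250e+02] 0.08694633762487856 0.0187
scene {'fovy': 46.722035688591326, 'cx': 331.16141029587914, 'cy': 233.4649127235049, 'R': array([[ 0.67878004,  0.73432525,  0.00490708],
       [ 0.60155457, -0.55219487, -0.57724598],
       [-0.42117664,  0.39477493, -0.81655557]]), 't': array([-0.4235185 , -0.2501843 ,  1.83140869])}
black_case_mid [([0.5638, 0.0563, 0.0426], 0.69)]
grey_case_mid [([0.4275, 0.2823, 0.0201], 0.86)]
orange_case_mid [([0.6163, 0.3167, 0.0195], 0.68)]
post [([0.4611, -0.3289, 0.1013], 0.91)]
pivot [([0.5875, -0.3151, 0.1046], 0.78)]
mug [([0.7492, 0.096, -0.003], 0.67)]
jar [([0.7367, -0.1154, -0.0032], 0.78)]
tape [([0.5451, 0.4642, -0.0025], 0.81)]
wood_stand [([0.3982, 0.4702, -0.0005], 0.75)]
mouse [([0.3806, 0.102, -0.0003], 0.95)]
tin [([0.3904, -0.0151, -0.0022], 0.81)]
top {'fovy': 47.54189409438014, 'cx': 323.5143806046906, 'cy': 237.83537818521185, 'R': array([[ 9.11687805e-04, -9.99927681e-01,  1.19917357e-02],
       [-9.92443477e-01, -2.37611251e-03, -1.22679660e-01],
       [ 1.22699282e-01, -1.17892743e-02, -9.92373871e-01]]), 't': array([0.03168337, 0.57643033, 1.25392684])}
black_case_mid [([0.5597, 0.061, 0.0414], 0.56)]
grey_case_mid [([0.4271, 0.2806, 0.0184], 0.76)]
orange_case_mid [([0.615, 0.3185, 0.0208], 0.65)]
post [([0.4596, -0.3304, 0.1005], 0.87)]
pivot [([0.5875, -0.3137, 0.1048], 0.7)]
mug [([0.7484, 0.0988, -0.0009], 0.96)]
jar [([0.7386, -0.1088, -0.0019], 0.6)]
tape [([0.5398, 0.4671, -0.001], 0.63)]
wood_stand [([0.3953, 0.4723, -0.0021], 0.65)]
mouse [([0.3812, 0.1037, 0.0048], 0.85)]
tin [([0.3857, -0.0194, -0.0037], 0.95)]
```

View pics/top0.png

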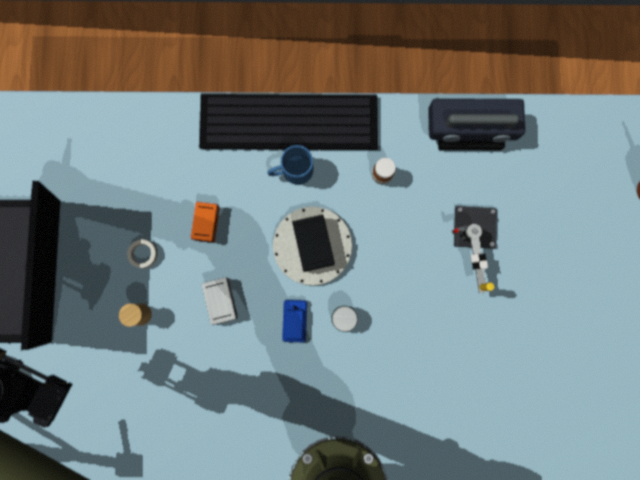

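View pics/scene0.png

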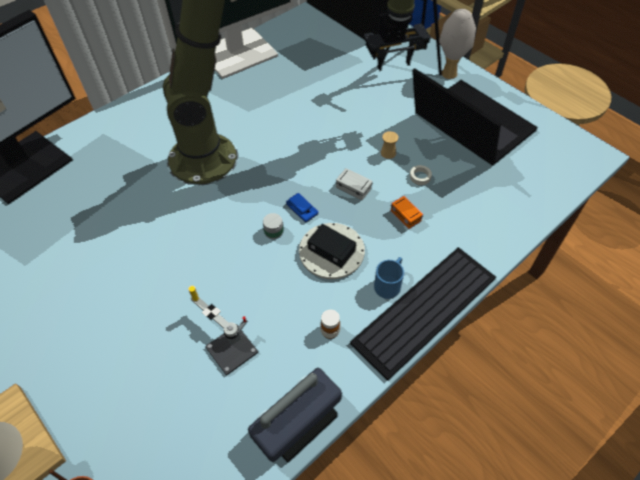

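The top view shows the black case on the turntable at (314,243), grey at (219,301), orange at (205,222). The ref arm runs from (475,230) to its post at (488,287), with the red stop pin at (456,230). Next I fit rectangles to the case tops from depth.

```bash
cat > h.py <<'E'
from cell import get_obs, optics, env, nets
import numpy as np, cv2
def cloud(c):
    p,d=optics.read_camera(c); i=optics.camera_info(c)
    f=240/np.tan(np.radians(i['fovy'])/2); v,u=np.mgrid[:480,:640]
    P=np.stack([(u-i['cx'])/f*d,(v-i['cy'])/f*d,d],-1)
    W=(P-i['t'])@i['R']; W[d==0]=np.nan
    return p,W
def top(W,xy,z,r=0.08,tol=0.008):
    m=(np.hypot(W[...,0]-xy[0],W[...,1]-xy[1])<r)&(abs(W[...,2]-z)<tol)
    n,l,s,_=cv2.connectedComponentsWithStats(m.astype(np.uint8)); k=1+np.argmax(s[1:,4])
    Q=W[l==k]; (c,wh,a)=cv2.minAreaRect((Q[:,:2]*1000).astype(np.float32))
    if wh[0]<wh[1]: a+=90
    return np.round(c,1),np.round(sorted(wh),1),round((a+90)%180-90,1),round(np.median(Q[:,2])*1000,1),len(Q)
E
python3 - <<'E'
from h import *
for c in("top","scene"):
    p,W=cloud(c)
    for n,xy,z in (("black",(.562,.058),.065),("grey",(.427,.281),.04),("orange",(.616,.317),.04)): print(c,n,top(W,xy,z))
    m=(abs(W[...,0]-.53)<.15)&(abs(W[...,1]+.3)<.15)
    hs=cv2.cvtColor(p,cv2.COLOR_RGB2HSV)
    y=m&(hs[...,0]>20)&(hs[...,0]<35)&(hs[...,1]>150)&(hs[...,2]>90); print(c,'post',np.nanmedian(W[y],0),np.nanmax(W[y],0),np.nanmin(W[y],0),y.sum())
    r=m&((hs[...,0]<6)|(hs[...,0]>174))&(hs[...,1]>150); print('red',np.nanmedian(W[r],0),r.sum())
E
```

```text
top black (array([564.1,  57.6]), array([ 76.8, 120.5]), 13.0, np.float64(65.1), 1690)
top grey (array([429.5, 277.1]), array([ 61.3, 100.3]), 15.0, np.float64(40.0), 1129)
top orange (array([616.4, 316.4]), array([53.4, 90.1]), -6.3, np.float64(40.0), 844)
top post [ 0.46011281 -0.32473238  0.12264752] [ 0.46673205 -0.32032735  0.12913722] [ 0.45352467 -0.33701785  0.08397566] 75
red [ 0.59035247 -0.27211326  0.07360416] 14
scene black (array([565.4,  55.3]), array([ 81.4, 122.4]), 11.2, np.float64(65.2), 986)
scene grey (array([429.7, 276.1]), array([ 68.9, 103.9]), 19.1, np.float64(39.5), 509)
scene orange (array([617. , 315.2]), array([56.2, 94.6]), -5.8, np.float64(39.8), 449)
scene post [ 0.46775961 -0.33354622  0.11371636] [ 0.47310478 -0.32666673  0.13005058] [ 0.4535071  -0.33925304  0.08071234] 66
red [ 0.5941279  -0.27594935  0.07491997] 4
```

```bash
cat > to.py <<'E'
import sys; from cell import get_obs; import numpy as np
from scipy.spatial.transform import Rotation as Ro
x,y,z,yaw=map(float,sys.argv[1:5]); o=get_obs(); R=Ro.from_euler('xyz',o['tool_rot'],degrees=True); T=Ro.from_euler('xyz',[180,0,yaw],degrees=True)
print(round(o['time_s'],2),np.round(o['tool_pos']*1000,1),np.round(o['tool_rot'],1),'q',np.round(o['qpos']),'F',np.round(o['force'],1),'w',round(o['grip_width'],4),round(o['grasp_force'],1))
print('t',np.round(R.inv().apply(np.array([x,y,z])-o['tool_pos']*1000),1),'w',np.round((R.inv()*T).as_rotvec(degrees=True),1))
E
python3 -m creep '[{"tx":-30,"ty":-24,"wz":-6},{"tx":-60,"ty":-48,"wz":-13},{"tx":-90,"ty":-72,"wz":-20},{"tx":-120,"ty":-96,"wz":-27},{"tx":-150,"ty":-120,"wz":-34}]' && python3 to.py 429.5 277 120 195
```

```text
validation failed for argument at $[0]...
```

```bash
python3 -m creep '[{"wx":0,"wy":0,"wz":-6,"tx":-30,"ty":-24,"tz":0,"gripper":1},{"wx":0,"wy":0,"wz":-13,"tx":-60,"ty":-48,"tz":0,"gripper":1},{"wx":0,"wy":0,"wz":-20,"tx":-90,"ty":-72,"tz":0,"gripper":1},{"wx":0,"wy":0,"wz":-27,"tx":-120,"ty":-96,"tz":0,"gripper":1},{"wx":0,"wy":0,"wz":-34,"tx":-150,"ty":-120,"tz":0,"gripper":1}]' && python3 to.py 429.5 277 120 195
```

```text
time_s: 1.72
tool_pos: [0.3643, 0.4123, 0.2227]
tool_rot: [180.0, 0.0, -171.3]
force: [1.4, 0.3, -0.1]
grip_width: 0.0869
grasp_force: 0.0
1.72 [364.3 412.3 222.7] [ 180.     0.  -171.3] q [-49.   6.  -2.  98.   0.  76.  47.] F [ 1.4  0.3 -0.1] w 0.0869 0.0
t [ -44.  -143.6  102.7] w [ 0.   0.  -6.3]
```

```bash
python3 -m creep '[{"wx":0,"wy":0,"wz":-2,"tx":-9,"ty":-29,"tz":20,"gripper":1},{"wx":0,"wy":0,"wz":-4,"tx":-18,"ty":-58,"tz":40,"gripper":1},{"wx":0,"wy":0,"wz":-6,"tx":-27,"ty":-87,"tz":60,"gripper":1},{"wx":0,"wy":0,"wz":-6,"tx":-36,"ty":-116,"tz":80,"gripper":1},{"wx":0,"wy":0,"wz":-6,"tx":-44,"ty":-144,"tz":103,"gripper":1}]' && python3 -m creep '[{"wx":0,"wy":0,"wz":0,"tx":0,"ty":0,"tz":0,"gripper":1}]' >/dev/null && python3 to.py 429.5 277 8 195; python3 - <<'E'
from h import *
p,W=cloud("top"); cv2.imwrite("pics/t1.png",cv2.resize(p[200:400,120:380,::-1],(780,600)))
E
```

```text
time_s: 2.13
tool_pos: [0.4292, 0.2767, 0.1196]
tool_rot: [180.0, 0.1, -165.7]
force: [0.4, 0.9, -0.9]
grip_width: 0.0869
grasp_force: 0.0
2.22 [428.7 269.5 115.4] [-179.6   -0.3 -166.2] q [-40.   6.   5. 111.  -0.  64.  69.] F [-1.2 -1.   0.3] w 0.0871 0.0
t [ -3.2   7.7 107.3] w [-0.3 -0.4 -1.1]
```

View pics/t1.png

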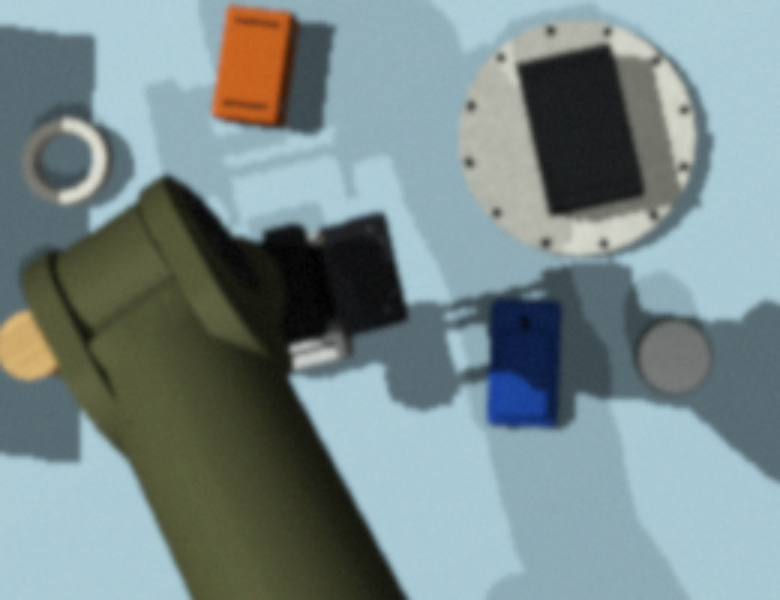

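The gripper hangs over the grey case and hides most of it, with nothing in its way. I'll let it settle before descending.

```bash
python3 -m creep '[{"wx":0,"wy":0,"wz":0,"tx":0,"ty":0,"tz":20,"gripper":1},{"wx":0,"wy":0,"wz":0,"tx":0,"ty":0,"tz":20,"gripper":1},{"wx":0,"wy":0,"wz":0,"tx":0,"ty":0,"tz":20,"gripper":1},{"wx":0,"wy":0,"wz":0,"tx":0,"ty":0,"tz":20,"gripper":1},{"wx":0,"wy":0,"wz":0,"tx":0,"ty":0,"tz":20,"gripper":1}]' >/dev/null && python3 to.py 429.5 277 8 195
```

```text
2.68 [428.5 279.1 100.8] [ 1.800e+02  1.000e-01 -1.656e+02] q [-40.   7.   4. 111.  -1.  61.  69.] F [-0.6 -0.9  0.2] w 0.0869 0.0
t [-0.3 -2.4 92.8] w [ 0.   0.1 -0.6]
```

```bash
python3 -m creep '[{"wx":0,"wy":0,"wz":0,"tx":0,"ty":-2,"tz":30,"gripper":1},{"wx":0,"wy":0,"wz":0,"tx":0,"ty":-2,"tz":55,"gripper":1},{"wx":0,"wy":0,"wz":0,"tx":0,"ty":-2,"tz":75,"gripper":1},{"wx":0,"wy":0,"wz":0,"tx":0,"ty":-2,"tz":87,"gripper":1},{"wx":0,"wy":0,"wz":0,"tx":0,"ty":-2,"tz":92,"gripper":1}]' >/dev/null && python3 -m creep '[{"wx":0,"wy":0,"wz":0,"tx":0,"ty":0,"tz":0,"gripper":1},{"wx":0,"wy":0,"wz":0,"tx":0,"ty":0,"tz":0,"gripper":-1},{"wx":0,"wy":0,"wz":0,"tx":0,"ty":0,"tz":0,"gripper":-1},{"wx":0,"wy":0,"wz":0,"tx":0,"ty":0,"tz":0,"gripper":-1},{"wx":0,"wy":0,"wz":0,"tx":0,"ty":0,"tz":0,"gripper":-1}]' 20 && python3 to.py 429.5 277 8 195
```

```text
time_s: 3.52
tool_pos: [0.4293, 0.2766, 0.0086]
tool_rot: [180.0, 0.1, -165.7]
force: [0.1, 0.1, 0.4]
grip_width: 0.0678
grasp_force: 0.0
3.52 [429.3 276.6   8.6] [ 1.800e+02  1.000e-01 -1.657e+02] q [-40.  14.   4. 116.  -1.  50.  70.] F [0.1 0.1 0.4] w 0.0678 0.0
t [-0.3  0.4  0.6] w [ 0.   0.1 -0.7]
```

Keep closing, then lift.

```bash
python3 -m creep '[{"wx":0,"wy":0,"wz":0,"tx":0,"ty":0,"tz":0,"gripper":-1},{"wx":0,"wy":0,"wz":0,"tx":0,"ty":0,"tz":0,"gripper":-1},{"wx":0,"wy":0,"wz":0,"tx":0,"ty":0,"tz":0,"gripper":-1},{"wx":0,"wy":0,"wz":0,"tx":0,"ty":0,"tz":0,"gripper":-1},{"wx":0,"wy":0,"wz":0,"tx":0,"ty":0,"tz":0,"gripper":-1}]' 20 && python3 -m creep '[{"wx":0,"wy":0,"wz":0,"tx":0,"ty":0,"tz":-10,"gripper":-1},{"wx":0,"wy":0,"wz":0,"tx":0,"ty":0,"tz":-35,"gripper":-1},{"wx":0,"wy":0,"wz":0,"tx":0,"ty":0,"tz":-70,"gripper":-1},{"wx":0,"wy":0,"wz":0,"tx":0,"ty":0,"tz":-105,"gripper":-1},{"wx":0,"wy":0,"wz":0,"tx":0,"ty":0,"tz":-130,"gripper":-1}]' && python3 -m creep '[{"wx":0,"wy":0,"wz":0,"tx":0,"ty":0,"tz":0,"gripper":-1},{"wx":0,"wy":0,"wz":0,"tx":0,"ty":0,"tz":0,"gripper":-1},{"wx":0,"wy":0,"wz":0,"tx":0,"ty":0,"tz":0,"gripper":-1}]' >/dev/null; python3 to.py 564 57 138 193
```

```text
time_s: 3.93
tool_pos: [0.4289, 0.2767, 0.0082]
tool_rot: [180.0, 0.1, -165.7]
force: [-0.9, -0.5, 5.4]
grip_width: 0.0601
grasp_force: 20.0
time_s: 4.35
tool_pos: [0.429, 0.2759, 0.1404]
tool_rot: [180.0, 0.1, -165.7]
force: [0.4, 0.3, -1.4]
grip_width: 0.0598
grasp_force: 20.0
4.6 [427.7 275.3 136.5] [-1.799e+02 -1.000e-01 -1.657e+02] q [-40.   5.   4. 109.  -0.  66.  69.] F [-0.2  0.5 -2.4] w 0.0599 20.0
t [ -78.  -245.2   -1.4] w [-0.1 -0.1  1.3]
```

```bash
python3 -m creep '[{"wx":0,"wy":0,"wz":0.5,"tx":-6,"ty":-18,"tz":0,"gripper":-1},{"wx":0,"wy":0,"wz":1.3,"tx":-16,"ty":-50,"tz":0,"gripper":-1},{"wx":0,"wy":0,"wz":1.3,"tx":-27,"ty":-85,"tz":0,"gripper":-1},{"wx":0,"wy":0,"wz":1.3,"tx":-38,"ty":-120,"tz":0,"gripper":-1},{"wx":0,"wy":0,"wz":1.3,"tx":-48,"ty":-150,"tz":0,"gripper":-1}]' >/dev/null; python3 -m creep '[{"wx":0,"wy":0,"wz":0,"tx":-10,"ty":-30,"tz":0,"gripper":-1},{"wx":0,"wy":0,"wz":0,"tx":-19,"ty":-60,"tz":0,"gripper":-1},{"wx":0,"wy":0,"wz":0,"tx":-25,"ty":-80,"tz":0,"gripper":-1},{"wx":0,"wy":0,"wz":0,"tx":-29,"ty":-91,"tz":0,"gripper":-1},{"wx":0,"wy":0,"wz":0,"tx":-30,"ty":-94,"tz":0,"gripper":-1}]' >/dev/null;  python3 -m creep '[{"wx":0,"wy":0,"wz":0,"tx":0,"ty":0,"tz":0,"gripper":-1},{"wx":0,"wy":0,"wz":0,"tx":0,"ty":0,"tz":0,"gripper":-1},{"wx":0,"wy":0,"wz":0,"tx":0,"ty":0,"tz":0,"gripper":-1},{"wx":0,"wy":0,"wz":0,"tx":0,"ty":0,"tz":0,"gripper":-1},{"wx":0,"wy":0,"wz":0,"tx":0,"ty":0,"tz":0,"gripper":-1}]' >/dev/null; python3 to.py 564 57 73 193; python3 - <<'E'
from h import *
p,W=cloud("scene"); cv2.imwrite("pics/s1.png",cv2.resize(p[140:320,220:460,::-1],(800,600)))
E
```

```text
5.85 [562.4  59.2 137.7] [ 180.     0.  -166.8] q [-23.  11.  17. 102.  -4.  67.  97.] F [ 0.5  0.5 -1.4] w 0.0597 20.0
t [-1.1 -2.5 64.7] w [0.  0.  0.2]
```

View pics/s1.png

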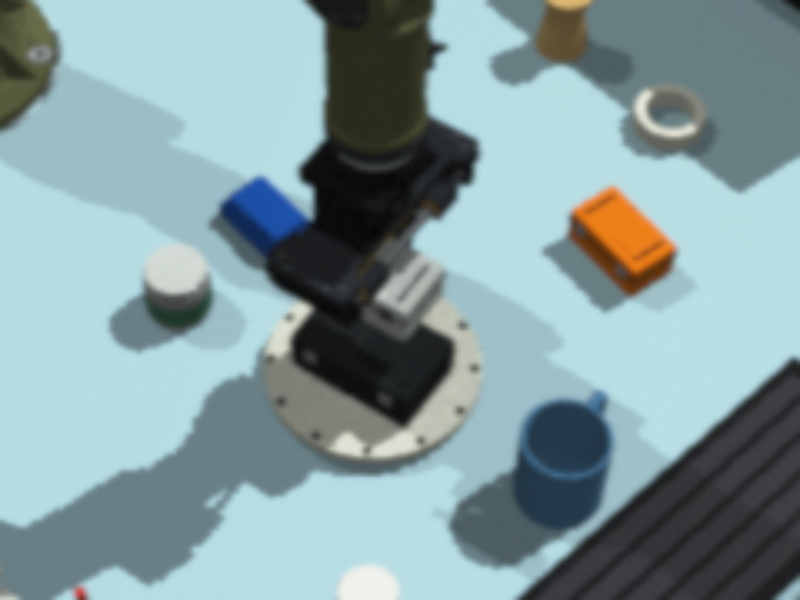

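The view shows grey held above black at (375,330) in the crop, with its long axis the same way as black's. Lowering now.

```bash
python3 -m creep '[{"wx":0,"wy":0,"wz":0,"tx":-1,"ty":-2,"tz":15,"gripper":-1},{"wx":0,"wy":0,"wz":0,"tx":-1,"ty":-2,"tz":30,"gripper":-1},{"wx":0,"wy":0,"wz":0,"tx":-1,"ty":-2,"tz":42,"gripper":-1},{"wx":0,"wy":0,"wz":0,"tx":-1,"ty":-2,"tz":50,"gripper":-1},{"wx":0,"wy":0,"wz":0,"tx":-1,"ty":-2,"tz":56,"gripper":-1}]' >/dev/null; python3 -m creep '[{"wx":0,"wy":0,"wz":0,"tx":0,"ty":0,"tz":2,"gripper":-1},{"wx":0,"wy":0,"wz":0,"tx":0,"ty":0,"tz":4,"gripper":-1},{"wx":0,"wy":0,"wz":0,"tx":0,"ty":0,"tz":5,"gripper":-1},{"wx":0,"wy":0,"wz":0,"tx":0,"ty":0,"tz":6,"gripper":-1},{"wx":0,"wy":0,"wz":0,"tx":0,"ty":0,"tz":6,"gripper":-1}]' >/dev/null; python3 to.py 564 57 73 193
```

```text
6.73 [564.4  56.1  75.9] [-180.    0. -167.] q [-23.  15.  16. 105.  -5.  60.  99.] F [-0.4  0.1 -1.8] w 0.0595 20.0
t [0.2 0.9 2.9] w [-0.  0.  0.]
```

```bash
python3 -m creep '[{"wx":0,"wy":0,"wz":0,"tx":0,"ty":1,"tz":1,"gripper":-1},{"wx":0,"wy":0,"wz":0,"tx":0,"ty":1,"tz":2,"gripper":-1},{"wx":0,"wy":0,"wz":0,"tx":0,"ty":1,"tz":3,"gripper":-1},{"wx":0,"wy":0,"wz":0,"tx":0,"ty":1,"tz":3,"gripper":-1},{"wx":0,"wy":0,"wz":0,"tx":0,"ty":1,"tz":3,"gripper":-1}]' >/dev/null; python3 to.py 564 57 73 193
```

```text
7.15 [564.1  57.3  73.3] [ 180.     0.  -166.9] q [-23.  15.  16. 106.  -5.  60.  99.] F [-1.9 -0.3  5.1] w 0.0597 20.0
t [ 0.2 -0.3  0.3] w [0.  0.  0.1]
```

Contact (5 N upward). Release and rise.

```bash
python3 -m creep '[{"wx":0,"wy":0,"wz":0,"tx":0,"ty":0,"tz":0,"gripper":0.6},{"wx":0,"wy":0,"wz":0,"tx":0,"ty":0,"tz":0,"gripper":1},{"wx":0,"wy":0,"wz":0,"tx":0,"ty":0,"tz":0,"gripper":1},{"wx":0,"wy":0,"wz":0,"tx":0,"ty":0,"tz":0,"gripper":1},{"wx":0,"wy":0,"wz":0,"tx":0,"ty":0,"tz":0,"gripper":1}]' >/dev/null; python3 -m creep '[{"wx":0,"wy":0,"wz":0,"tx":0,"ty":0,"tz":0,"gripper":1},{"wx":0,"wy":0,"wz":0,"tx":0,"ty":0,"tz":-15,"gripper":1},{"wx":0,"wy":0,"wz":0,"tx":0,"ty":0,"tz":-35,"gripper":1},{"wx":0,"wy":0,"wz":0,"tx":0,"ty":0,"tz":-65,"gripper":1},{"wx":0,"wy":0,"wz":0,"tx":0,"ty":0,"tz":-80,"gripper":1}]'; python3 to.py 616.5 316 153 174
```

```text
time_s: 7.98
tool_pos: [0.5651, 0.0571, 0.1555]
tool_rot: [-180.0, 0.2, -167.0]
force: [0.2, 0.0, 0.8]
grip_width: 0.0869
grasp_force: 0.0
7.98 [565.1  57.1 155.5] [-180.     0.2 -167. ] q [-23.  11.  17. 101.  -3.  69.  97.] F [0.2 0.  0.8] w 0.0869 0.0
t [-108.4  240.6    2.8] w [ 0.   0.2 19. ]
```

```bash
python3 -m creep '[{"wx":0,"wy":0,"wz":4,"tx":-8,"ty":18,"tz":0,"gripper":1},{"wx":0,"wy":0,"wz":8,"tx":-22,"ty":50,"tz":0,"gripper":1},{"wx":0,"wy":0,"wz":12,"tx":-36,"ty":82,"tz":0,"gripper":1},{"wx":0,"wy":0,"wz":16,"tx":-50,"ty":114,"tz":0,"gripper":1},{"wx":0,"wy":0,"wz":19,"tx":-63,"ty":140,"tz":0,"gripper":1}]' >/dev/null; python3 to.py 616.5 316 100 174
```

```text
8.4 [593.4 210.9 152.6] [179.9  -0.  173.9] q [-33.  18.  14.  92.  -5.  70.  66.] F [ 0.6  0.  -0.1] w 0.0869 0.0
t [-11.9 106.9  52.8] w [ 0.1 -0.  -0.1]
```

```bash
python3 -m creep '[{"wx":0,"wy":0,"wz":0,"tx":-3,"ty":32,"tz":12,"gripper":1},{"wx":0,"wy":0,"wz":0,"tx":-7,"ty":62,"tz":24,"gripper":1},{"wx":0,"wy":0,"wz":0,"tx":-10,"ty":86,"tz":38,"gripper":1},{"wx":0,"wy":0,"wz":0,"tx":-12,"ty":100,"tz":48,"gripper":1},{"wx":0,"wy":0,"wz":0,"tx":-12,"ty":106,"tz":53,"gripper":1}]' >/dev/null; python3 -m creep '[{"wx":0,"wy":0,"wz":0,"tx":0,"ty":0,"tz":10,"gripper":1},{"wx":0,"wy":0,"wz":0,"tx":0,"ty":0,"tz":10,"gripper":1},{"wx":0,"wy":0,"wz":0,"tx":0,"ty":0,"tz":10,"gripper":1},{"wx":0,"wy":0,"wz":0,"tx":0,"ty":0,"tz":10,"gripper":1}]' >/dev/null; python3 to.py 616.5 316 8 174;  python3 - <<'E'
from h import *
p,W=cloud("top"); print(top(W,(.564,.057),.065),top(W,(.564,.057),.105),top(W,(.564,.057),.085,tol=.03))
E
```

```text
9.15 [617.4 310.   90.4] [-1.800e+02  1.000e-01  1.739e+02] q [-38.  28.  12.  86.  -6.  67.  59.] F [0.9 0.2 0.2] w 0.0874 0.0
t [ 1.6  5.9 82.4] w [-0.   0.1 -0.1]
(array([564.2,  57.8]), array([ 76.6, 120.6]), 12.8, np.float64(64.6), 479) (array([564.5,  56.5]), array([60.5, 99.9]), 13.1, np.float64(105.1), 1184) (array([564.2,  57.8]), array([ 76.6, 120.6]), 12.8, np.float64(103.8), 1698)
```

Grey sits within 2 mm and 0.5° of black. Descend on orange.

```bash
python3 -m creep '[{"wx":0,"wy":0,"wz":0,"tx":0,"ty":3,"tz":15,"gripper":1},{"wx":0,"wy":0,"wz":0,"tx":0,"ty":3,"tz":25,"gripper":1},{"wx":0,"wy":0,"wz":0,"tx":0,"ty":3,"tz":30,"gripper":1},{"wx":0,"wy":0,"wz":0,"tx":0,"ty":3,"tz":30,"gripper":1},{"wx":0,"wy":0,"wz":0,"tx":0,"ty":3,"tz":30,"gripper":1}]' >/dev/null; python3 to.py 616.5 316 8 174
```

```text
9.62 [616.4 314.6  58.6] [-1.799e+02 -1.000e-01  1.740e+02] q [-38.  30.  12.  87.  -6.  64.  59.] F [-0.   0.2  0.3] w 0.087 0.0
t [-0.   1.5 50.6] w [-0.1 -0.1  0. ]
```

```bash
python3 -m creep '[{"wx":0,"wy":0,"wz":0,"tx":0,"ty":1,"tz":15,"gripper":1},{"wx":0,"wy":0,"wz":0,"tx":0,"ty":1,"tz":30,"gripper":1},{"wx":0,"wy":0,"wz":0,"tx":0,"ty":1,"tz":42,"gripper":1},{"wx":0,"wy":0,"wz":0,"tx":0,"ty":1,"tz":49,"gripper":1},{"wx":0,"wy":0,"wz":0,"tx":0,"ty":1,"tz":51,"gripper":1}]' >/dev/null; python3 -m creep '[{"wx":0,"wy":0,"wz":0,"tx":0,"ty":0,"tz":0,"gripper":1},{"wx":0,"wy":0,"wz":0,"tx":0,"ty":0,"tz":0,"gripper":-1},{"wx":0,"wy":0,"wz":0,"tx":0,"ty":0,"tz":0,"gripper":-1},{"wx":0,"wy":0,"wz":0,"tx":0,"ty":0,"tz":0,"gripper":-1},{"wx":0,"wy":0,"wz":0,"tx":0,"ty":0,"tz":0,"gripper":-1}]' 20 >/dev/null;python3 -m creep '[{"wx":0,"wy":0,"wz":0,"tx":0,"ty":0,"tz":0,"gripper":-1},{"wx":0,"wy":0,"wz":0,"tx":0,"ty":0,"tz":0,"gripper":-1},{"wx":0,"wy":0,"wz":0,"tx":0,"ty":0,"tz":0,"gripper":-1},{"wx":0,"wy":0,"wz":0,"tx":0,"ty":0,"tz":0,"gripper":-1},{"wx":0,"wy":0,"wz":0,"tx":0,"ty":0,"tz":0,"gripper":-1}]' >/dev/null; python3 -m creep '[{"wx":0,"wy":0,"wz":0,"tx":0,"ty":0,"tz":0,"gripper":-1},{"wx":0,"wy":0,"wz":0,"tx":0,"ty":0,"tz":0,"gripper":-1}]' >/dev/null; python3 to.py 616.5 316 8 174
```

```text
11.03 [617.2 316.1   8.9] [180.    0.  174.1] q [-38.  33.  11.  89.  -7.  59.  60.] F [-0.4  1.1  2.2] w 0.052 20.0
t [ 0.6 -0.2  0.9] w [0.  0.  0.1]
```

```bash
python3 -m creep '[{"wx":0,"wy":0,"wz":0,"tx":0,"ty":0,"tz":-10,"gripper":-1},{"wx":0,"wy":0,"wz":0,"tx":0,"ty":0,"tz":-40,"gripper":-1},{"wx":0,"wy":0,"wz":0,"tx":0,"ty":0,"tz":-80,"gripper":-1},{"wx":0,"wy":0,"wz":0,"tx":0,"ty":0,"tz":-120,"gripper":-1},{"wx":0,"wy":0,"wz":0,"tx":0,"ty":0,"tz":-150,"gripper":-1}]' >/dev/null; python3 -m creep '[{"wx":0,"wy":0,"wz":0,"tx":0,"ty":0,"tz":-10,"gripper":-1},{"wx":0,"wy":0,"wz":0,"tx":0,"ty":0,"tz":-16,"gripper":-1},{"wx":0,"wy":0,"wz":0,"tx":0,"ty":0,"tz":-16,"gripper":-1},{"wx":0,"wy":0,"wz":0,"tx":0,"ty":0,"tz":-16,"gripper":-1}]'; python3 to.py 564.5 56.5 175 193
```

```text
time_s: 11.78
tool_pos: [0.6159, 0.3153, 0.1724]
tool_rot: [-179.9, -0.2, 174.0]
force: [0.3, -0.1, -1.2]
grip_width: 0.0518
grasp_force: 20.0
11.78 [615.9 315.3 172.4] [-179.9   -0.2  174. ] q [-38.  25.  12.  80.  -5.  75.  58.] F [ 0.3 -0.1 -1.2] w 0.0518 20.0
t [  24.3 -262.7   -2. ] w [ -0.1  -0.2 -19. ]
```

```bash
python3 -m creep '[{"wx":0,"wy":0,"wz":-4,"tx":2,"ty":-18,"tz":0,"gripper":-1},{"wx":0,"wy":0,"wz":-8,"tx":5,"ty":-50,"tz":0,"gripper":-1},{"wx":0,"wy":0,"wz":-12,"tx":8,"ty":-85,"tz":0,"gripper":-1},{"wx":0,"wy":0,"wz":-16,"tx":11,"ty":-120,"tz":0,"gripper":-1},{"wx":0,"wy":0,"wz":-19,"tx":14,"ty":-150,"tz":0,"gripper":-1}]' >/dev/null; python3 to.py 564.5 56.5 175 193
```

```text
12.2 [585.5 164.9 171.5] [-179.9   -0.3 -166.8] q [-29.  15.  13.  94.  -3.  72.  88.] F [ 0.  -0.3 -1.3] w 0.0518 20.0
t [  45.2 -100.7   -3.1] w [-0.1 -0.3  0.2]
```

```bash
python3 -m creep '[{"wx":0,"wy":0,"wz":0,"tx":15,"ty":-34,"tz":0,"gripper":-1},{"wx":0,"wy":0,"wz":0,"tx":28,"ty":-63,"tz":0,"gripper":-1},{"wx":0,"wy":0,"wz":0,"tx":38,"ty":-84,"tz":0,"gripper":-1},{"wx":0,"wy":0,"wz":0,"tx":43,"ty":-96,"tz":0,"gripper":-1},{"wx":0,"wy":0,"wz":0,"tx":45,"ty":-101,"tz":0,"gripper":-1}]' >/dev/null; python3 -m creep '[{"wx":0,"wy":0,"wz":0,"tx":0,"ty":0,"tz":10,"gripper":-1},{"wx":0,"wy":0,"wz":0,"tx":0,"ty":0,"tz":20,"gripper":-1},{"wx":0,"wy":0,"wz":0,"tx":0,"ty":0,"tz":30,"gripper":-1},{"wx":0,"wy":0,"wz":0,"tx":0,"ty":0,"tz":30,"gripper":-1},{"wx":0,"wy":0,"wz":0,"tx":0,"ty":0,"tz":30,"gripper":-1}]' >/dev/null; python3 to.py 564.5 56.5 114 193
```

```text
13.03 [565.6  61.  142.9] [ 180.    -0.2 -166.8] q [-23.  12.  16. 101.  -3.  68.  97.] F [ 0.   0.4 -2. ] w 0.0519 20.0
t [ 2.  -4.1 28.9] w [ 0.  -0.2  0.2]
```

```bash
python3 -m creep '[{"wx":0,"wy":0,"wz":0,"tx":1,"ty":-3,"tz":8,"gripper":-1},{"wx":0,"wy":0,"wz":0,"tx":1,"ty":-3,"tz":15,"gripper":-1},{"wx":0,"wy":0,"wz":0,"tx":1,"ty":-3,"tz":20,"gripper":-1},{"wx":0,"wy":0,"wz":0,"tx":1,"ty":-3,"tz":22,"gripper":-1},{"wx":0,"wy":0,"wz":0,"tx":1,"ty":-3,"tz":22,"gripper":-1}]' >/dev/null; python3 -m creep '[{"wx":0,"wy":0,"wz":0,"tx":0,"ty":0,"tz":1,"gripper":-1},{"wx":0,"wy":0,"wz":0,"tx":0,"ty":0,"tz":1,"gripper":-1},{"wx":0,"wy":0,"wz":0,"tx":0,"ty":0,"tz":1,"gripper":-1}]' >/dev/null; python3 to.py 564.5 56.5 114 193
```

```text
13.7 [566.4  56.5 121.9] [ 180.    0. -167.] q [-22.  13.  16. 103.  -4.  65.  98.] F [-0.2 -0.  -0.9] w 0.0521 20.0
t [1.9 0.5 7.9] w [0. 0. 0.]
```

```bash
python3 -m creep '[{"wx":0,"wy":0,"wz":0,"tx":2,"ty":0,"tz":2,"gripper":-1},{"wx":0,"wy":0,"wz":0,"tx":2,"ty":0,"tz":4,"gripper":-1},{"wx":0,"wy":0,"wz":0,"tx":2,"ty":0,"tz":6,"gripper":-1},{"wx":0,"wy":0,"wz":0,"tx":2,"ty":0,"tz":7,"gripper":-1},{"wx":0,"wy":0,"wz":0,"tx":2,"ty":0,"tz":8,"gripper":-1}]' >/dev/null; python3 -m creep '[{"wx":0,"wy":0,"wz":0,"tx":0,"ty":0,"tz":0,"gripper":-1},{"wx":0,"wy":0,"wz":0,"tx":0,"ty":0,"tz":0,"gripper":-1},{"wx":0,"wy":0,"wz":0,"tx":0,"ty":0,"tz":0,"gripper":-1}]' >/dev/null; python3 to.py 564.5 56.5 114 193
```

```text
14.37 [564.1  56.  113.8] [ 180.   -0. -167.] q [-22.  13.  16. 103.  -4.  64.  98.] F [-2.6 -0.4  2.2] w 0.0519 20.0
t [-0.5  0.4 -0.2] w [ 0. -0.  0.]
```

Contact again. Release and rise.

```bash
python3 -m creep '[{"wx":0,"wy":0,"wz":0,"tx":0,"ty":0,"tz":0,"gripper":0.6},{"wx":0,"wy":0,"wz":0,"tx":0,"ty":0,"tz":0,"gripper":1},{"wx":0,"wy":0,"wz":0,"tx":0,"ty":0,"tz":0,"gripper":1},{"wx":0,"wy":0,"wz":0,"tx":0,"ty":0,"tz":0,"gripper":1},{"wx":0,"wy":0,"wz":0,"tx":0,"ty":0,"tz":0,"gripper":1}]' >/dev/null; python3 -m creep '[{"wx":0,"wy":0,"wz":0,"tx":0,"ty":0,"tz":0,"gripper":1},{"wx":0,"wy":0,"wz":0,"tx":0,"ty":0,"tz":-15,"gripper":1},{"wx":0,"wy":0,"wz":0,"tx":0,"ty":0,"tz":-40,"gripper":1},{"wx":0,"wy":0,"wz":0,"tx":0,"ty":0,"tz":-75,"gripper":1},{"wx":0,"wy":0,"wz":0,"tx":0,"ty":0,"tz":-106,"gripper":1}]' >/dev/null; python3 to.py 460 -328 200 193; python3 - <<'E'
from h import *
for c in("top","scene"):
  p,W=cloud(c)
  m=(abs(W[...,0]-.53)<.15)&(abs(W[...,1]+.3)<.15)&(W[...,2]>.112)&(W[...,2]<.14)
  print(c,np.nanmedian(W[m],0),W[m].min(0),W[m].max(0),m.sum())
  q=(np.hypot(W[...,0]-.5875,W[...,1]+.3145)<.05)&(W[...,2]>.071)&(W[...,2]<.085); print(np.nanmedian(W[q],0),W[q].min(0),W[q].max(0))
E
```

```text
15.2 [563.9  55.8 220.7] [-180.   -0. -167.] q [-23.   8.  16.  96.  -2.  76.  97.] F [1.3 0.2 0.2] w 0.0866 0.0
t [ 187.9 -350.5   20.9] w [-0. -0.  0.]
top [ 0.46019246 -0.32755882  0.12465466] [ 0.45347922 -0.33789964  0.11268461] [ 0.46907113 -0.31993739  0.13132911] 63
[ 0.58610822 -0.31413387  0.07326244] [ 0.53971981 -0.33092043  0.07101772] [ 0.6050162  -0.26674043  0.0813419 ]
scene [ 0.46430862 -0.33186999  0.12429389] [ 0.45347761 -0.3400235   0.11375456] [ 0.47399976 -0.32284304  0.13302657] 48
[ 0.58770107 -0.31704861  0.07372399] [ 0.53895839 -0.33166423  0.07108653] [ 0.60802398 -0.2695579   0.08062102]
```

```bash
python3 -m creep '[{"wx":0,"wy":0,"wz":1,"tx":8,"ty":-15,"tz":0,"gripper":1},{"wx":0,"wy":0,"wz":3,"tx":23,"ty":-43,"tz":0,"gripper":1},{"wx":0,"wy":0,"wz":5,"tx":41,"ty":-76,"tz":0,"gripper":1},{"wx":0,"wy":0,"wz":7,"tx":59,"ty":-110,"tz":0,"gripper":1},{"wx":0,"wy":0,"wz":7,"tx":77,"ty":-144,"tz":0,"gripper":1}]' >/dev/null; python3 to.py 461 -329 200 186; python3 - <<'E'
from h import *
p,W=cloud("top"); print(top(W,(.564,.057),.065),top(W,(.564,.057),.105),top(W,(.564,.057),.145))
E
```

```text
15.72 [ 519.8 -104.   218.1] [ 1.800e+02 -1.000e-01 -1.741e+02] q [-14.   4.  24. 101.  -2.  75. 106.] F [ 0.3 -0.1 -0. ] w 0.0871 0.0
t [  81.6 -217.7   18.3] w [ 0.  -0.1 -0.1]
(array([564.1,  57.9]), array([ 76.7, 120.5]), 12.7, np.float64(64.5), 479) (array([564.1,  56.9]), array([60.4, 99.6]), 13.2, np.float64(104.6), 155) (array([563.4,  55.1]), array([52.8, 90.4]), 12.3, np.float64(144.9), 994)
```

Column is good (within 3 mm, 1°). Go on to the post.

```bash
python3 -m creep '[{"wx":0,"wy":0,"wz":0,"tx":13,"ty":-36,"tz":0,"gripper":1},{"wx":0,"wy":0,"wz":0,"tx":27,"ty":-72,"tz":0,"gripper":1},{"wx":0,"wy":0,"wz":0,"tx":40,"ty":-108,"tz":0,"gripper":1},{"wx":0,"wy":0,"wz":0,"tx":54,"ty":-144,"tz":0,"gripper":1},{"wx":0,"wy":0,"wz":0,"tx":66,"ty":-178,"tz":0,"gripper":1}]' >/dev/null; python3 -m creep '[{"wx":0,"wy":0,"wz":0,"tx":8,"ty":-18,"tz":0,"gripper":1},{"wx":0,"wy":0,"wz":0,"tx":13,"ty":-32,"tz":0,"gripper":1},{"wx":0,"wy":0,"wz":0,"tx":15,"ty":-39,"tz":0,"gripper":1},{"wx":0,"wy":0,"wz":0,"tx":15,"ty":-39,"tz":0,"gripper":1},{"wx":0,"wy":0,"wz":0,"tx":15,"ty":-39,"tz":0,"gripper":1}]' >/dev/null;python3 to.py 461 -329 150 186
```

```text
16.6 [ 463.8 -325.4  218.8] [ 1.799e+02 -1.000e-01 -1.740e+02] q [  1.   9.  35.  97.  -5.  76. 133.] F [-0.2  0.5 -0. ] w 0.0867 0.0
t [ 3.1 -3.4 68.8] w [ 0.1 -0.1  0. ]
```

```bash
python3 -m creep '[{"wx":0,"wy":0,"wz":0,"tx":3,"ty":-3,"tz":20,"gripper":1},{"wx":0,"wy":0,"wz":0,"tx":3,"ty":-3,"tz":45,"gripper":1},{"wx":0,"wy":0,"wz":0,"tx":3,"ty":-3,"tz":70,"gripper":1},{"wx":0,"wy":0,"wz":0,"tx":3,"ty":-3,"tz":80,"gripper":1},{"wx":0,"wy":0,"wz":0,"tx":3,"ty":-3,"tz":80,"gripper":1}]' >/dev/null; python3 to.py 461 -329 88 186;  python3 - <<'E'
from h import *
p,W=cloud("scene"); cv2.imwrite("pics/s2.png",cv2.resize(p[210:390,120:360,::-1],(800,600)))
E
```

```text
17.02 [ 460.4 -326.5  136.7] [ 179.8   -0.3 -173.8] q [  2.  13.  35. 103.  -8.  67. 135.] F [-0.2 -0.5  0.1] w 0.0869 0.0
t [-0.5 -2.7 48.7] w [ 0.2 -0.3  0.2]
```

View pics/s2.png

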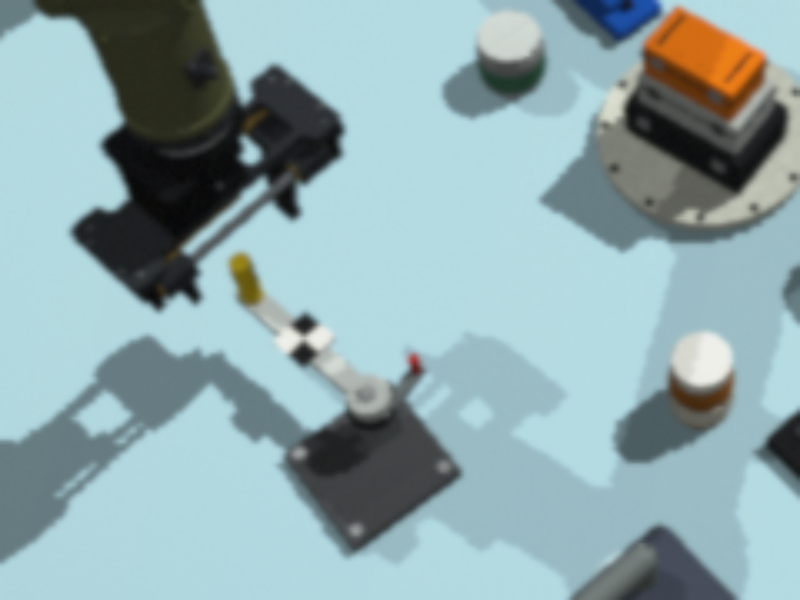

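The column stands upper right. The yellow post (243,265) lies midway below the two finger tips (290,205) and (190,290). Descend and close.

```bash
python3 -m creep '[{"wx":0,"wy":0,"wz":0,"tx":0,"ty":-2,"tz":15,"gripper":1},{"wx":0,"wy":0,"wz":0,"tx":0,"ty":-2,"tz":30,"gripper":1},{"wx":0,"wy":0,"wz":0,"tx":0,"ty":-2,"tz":42,"gripper":1},{"wx":0,"wy":0,"wz":0,"tx":0,"ty":-2,"tz":48,"gripper":-1},{"wx":0,"wy":0,"wz":0,"tx":0,"ty":-2,"tz":49,"gripper":-1}]' 30 >/dev/null; python3 -m creep '[{"wx":0,"wy":0,"wz":0,"tx":0,"ty":0,"tz":0,"gripper":-1},{"wx":0,"wy":0,"wz":0,"tx":0,"ty":0,"tz":0,"gripper":-1},{"wx":0,"wy":0,"wz":0,"tx":0,"ty":0,"tz":0,"gripper":-1},{"wx":0,"wy":0,"wz":0,"tx":0,"ty":0,"tz":0,"gripper":-1},{"wx":0,"wy":0,"wz":0,"tx":0,"ty":0,"tz":0,"gripper":-1}]' >/dev/null; python3 -m creep '[{"wx":0,"wy":0,"wz":0,"tx":0,"ty":0,"tz":0,"gripper":-1},{"wx":0,"wy":0,"wz":0,"tx":0,"ty":0,"tz":0,"gripper":-1},{"wx":0,"wy":0,"wz":0,"tx":0,"ty":0,"tz":0,"gripper":-1},{"wx":0,"wy":0,"wz":0,"tx":0,"ty":0,"tz":0,"gripper":-1},{"wx":0,"wy":0,"wz":0,"tx":0,"ty":0,"tz":0,"gripper":-1}]';python3 -m creep '[{"wx":0,"wy":0,"wz":0,"tx":0,"ty":0,"tz":0,"gripper":-1},{"wx":0,"wy":0,"wz":0,"tx":0,"ty":0,"tz":0,"gripper":-1},{"wx":0,"wy":0,"wz":0,"tx":0,"ty":0,"tz":0,"gripper":-1},{"wx":0,"wy":0,"wz":0,"tx":0,"ty":0,"tz":0,"gripper":-1},{"wx":0,"wy":0,"wz":0,"tx":0,"ty":0,"tz":0,"gripper":-1}]'; python3 to.py 461 -329 88 186
```

```text
time_s: 18.32
tool_pos: [0.4614, -0.3299, 0.0905]
tool_rot: [179.8, -0.0, -173.9]
force: [-1.5, 1.9, 4.5]
grip_width: 0.0168
grasp_force: 30.0
time_s: 18.73
tool_pos: [0.4615, -0.3301, 0.0905]
tool_rot: [179.9, -0.0, -173.9]
force: [-2.3, 5.4, 2.7]
grip_width: 0.0172
grasp_force: 30.0
18.73 [ 461.5 -330.1   90.5] [ 179.9   -0.  -173.9] q [  4.  16.  34. 105. -10.  62. 137.] F [-2.3  5.4  2.7] w 0.0172 30.0
t [0.3 1.1 2.5] w [ 0.1 -0.   0.1]
```

Gripped. The tool x axis is radial and y tangential, so each call repeats the same 20° arc rows (r = 130).

```bash
python3 -m creep '[{"wx":0,"wy":0,"wz":4,"tx":-0.3,"ty":9,"tz":0,"gripper":-1},{"wx":0,"wy":0,"wz":8,"tx":-1.3,"ty":18,"tz":0,"gripper":-1},{"wx":0,"wy":0,"wz":12,"tx":-3,"ty":27,"tz":0,"gripper":-1},{"wx":0,"wy":0,"wz":16,"tx":-5,"ty":36,"tz":0,"gripper":-1},{"wx":0,"wy":0,"wz":20,"tx":-8,"ty":44.5,"tz":0,"gripper":-1}]' >/dev/null; python3 to.py 461 -329 88 166
```

```text
19.15 [ 463.3 -287.7   90.5] [-1.799e+02 -1.000e-01  1.658e+02] q [ -3.  13.  36. 108.  -9.  61. 112.] F [-4.6 -0.8  1.3] w 0.0171 30.0
t [ -7.9 -40.6   2.6] w [-0.1 -0.1 -0.2]
```

```bash
python3 -m creep '[{"wx":0,"wy":0,"wz":4,"tx":-0.3,"ty":9,"tz":0,"gripper":-1},{"wx":0,"wy":0,"wz":8,"tx":-1.3,"ty":18,"tz":0,"gripper":-1},{"wx":0,"wy":0,"wz":12,"tx":-3,"ty":27,"tz":0,"gripper":-1},{"wx":0,"wy":0,"wz":16,"tx":-5,"ty":36,"tz":0,"gripper":-1},{"wx":0,"wy":0,"wz":20,"tx":-8,"ty":44.5,"tz":0,"gripper":-1}]' >/dev/null; python3 to.py 552 -190 90 106; python3 -m creep '[{"wx":0,"wy":0,"wz":4,"tx":-0.3,"ty":9,"tz":0,"gripper":-1},{"wx":0,"wy":0,"wz":8,"tx":-1.3,"ty":18,"tz":0,"gripper":-1},{"wx":0,"wy":0,"wz":12,"tx":-3,"ty":27,"tz":0,"gripper":-1},{"wx":0,"wy":0,"wz":16,"tx":-5,"ty":36,"tz":0,"gripper":-1},{"wx":0,"wy":0,"wz":20,"tx":-8,"ty":44.5,"tz":0,"gripper":-1}]' >/dev/null; python3 to.py 552 -190 90 106
```

```text
19.57 [ 480.5 -245.7   90.4] [-179.8   -0.2  145.8] q [ -9.  13.  37. 109.  -9.  61.  88.] F [-9.2  1.8  6.2] w 0.0172 30.0
t [-27.8  86.3   0. ] w [-0.2 -0.2 39.8]
19.98 [ 511.9 -211.8   90.4] [-179.8   -0.3  125.8] q [-14.  15.  39. 107. -11.  62.  65.] F [-10.9   4.4   9.2] w 0.0176 30.0
t [-5.8 45.3  0.2] w [-0.3 -0.3 19.8]
```

```bash
python3 -m creep '[{"wx":0,"wy":0,"wz":4,"tx":-0.3,"ty":9,"tz":0,"gripper":-1},{"wx":0,"wy":0,"wz":8,"tx":-1.3,"ty":18,"tz":0,"gripper":-1},{"wx":0,"wy":0,"wz":12,"tx":-3,"ty":27,"tz":0,"gripper":-1},{"wx":0,"wy":0,"wz":15,"tx":-5,"ty":34,"tz":0,"gripper":-1},{"wx":0,"wy":0,"wz":18,"tx":-7,"ty":40,"tz":0,"gripper":-1}]' >/dev/null; python3 to.py 552 -190 90 106; python3 -m creep '[{"wx":0,"wy":0,"wz":1,"tx":0,"ty":2,"tz":0,"gripper":-1},{"wx":0,"wy":0,"wz":2,"tx":0,"ty":4,"tz":0,"gripper":-1},{"wx":0,"wy":0,"wz":2,"tx":0,"ty":6,"tz":0,"gripper":-1},{"wx":0,"wy":0,"wz":2,"tx":0,"ty":6,"tz":0,"gripper":-1},{"wx":0,"wy":0,"wz":2,"tx":0,"ty":6,"tz":0,"gripper":-1}]' >/dev/null; python3 to.py 552 -190 90 106
```

```text
20.4 [ 549.  -192.5   90.3] [-179.7   -0.3  107.9] q [-17.  19.  40. 103. -14.  63.  46.] F [-10.7   8.3   9.3] w 0.0171 30.0
t [1.4 3.6 0.3] w [-0.3 -0.3  1.9]
20.82 [ 552.7 -191.3   90.3] [-179.6   -0.4  106. ] q [-17.  20.  40. 102. -14.  64.  44.] F [-13.6   6.6  12.4] w 0.0174 30.1
t [ 1.5 -0.3  0.3] w [-0.4 -0.4  0. ]
```

```bash
python3 -m creep '[{"wx":0,"wy":0,"wz":0,"tx":0,"ty":2,"tz":0,"gripper":-1},{"wx":0,"wy":0,"wz":0,"tx":0,"ty":4,"tz":0,"gripper":-1},{"wx":0,"wy":0,"wz":0,"tx":0,"ty":4,"tz":0,"gripper":-1},{"wx":0,"wy":0,"wz":0,"tx":0,"ty":4,"tz":0,"gripper":-1},{"wx":0,"wy":0,"wz":0,"tx":0,"ty":4,"tz":0,"gripper":-1}]' 40 >/dev/null; python3 to.py 552 -190 90 106;  python3 - <<'E'
from h import *
p,W=cloud("scene"); cv2.imwrite("pics/s3.png",cv2.resize(p[210:390,140:380,::-1],(800,600)))
for q in ("post","ref_arm"):
  r=nets.place_of(q,"scene") if q=="post" else nets.look_for(q,"scene"); print(q,r[:1])
E
```

```text
21.23 [ 553.2 -191.1   90.2] [-179.2   -0.5  105.9] q [-17.  20.  40. 102. -14.  64.  44.] F [-22.2   5.9  18.2] w 0.0168 40.2
t [ 1.4 -0.8  0.2] w [-0.8 -0.5 -0.1]
post [{'point': [0.5526, -0.1878, 0.0979], 'confidence': 0.82}]
ref_arm [{'point': [0.5805, -0.2635, 0.0749], 'confidence': 0.73}]
```

View pics/s3.png

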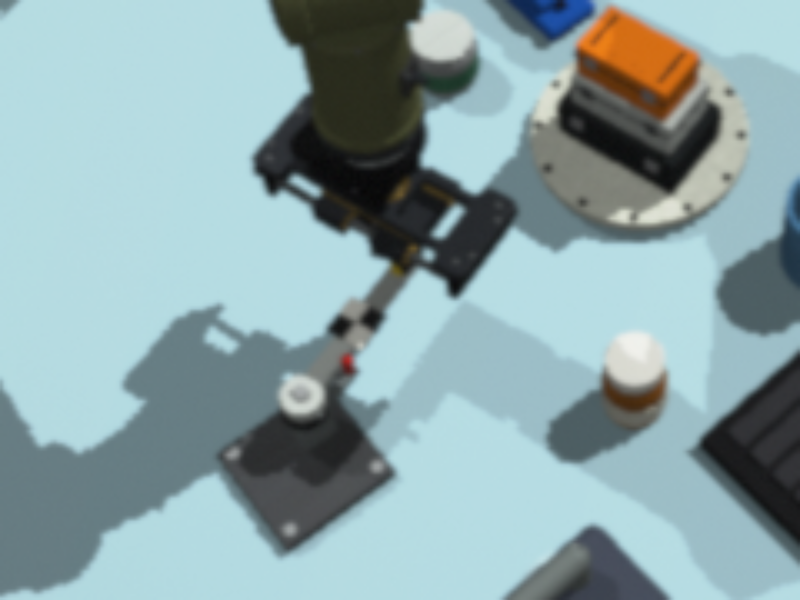

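The bar meets the red pin at (347,362) and the gripper holds the post at (403,262). The last 4 mm commanded gave only 0.5 mm, with force rising, so it is at the stop. The column stands intact. Hold for a moment and hand in.

```bash
python3 -m creep '[{"wx":0,"wy":0,"wz":0,"tx":0,"ty":0,"tz":0,"gripper":-1},{"wx":0,"wy":0,"wz":0,"tx":0,"ty":0,"tz":0,"gripper":-1},{"wx":0,"wy":0,"wz":0,"tx":0,"ty":0,"tz":0,"gripper":-1},{"wx":0,"wy":0,"wz":0,"tx":0,"ty":0,"tz":0,"gripper":-1},{"wx":0,"wy":0,"wz":0,"tx":0,"ty":0,"tz":0,"gripper":-1}]' >/dev/null; python3 to.py 552 -190 90 106;  python3 - <<'E'
from h import *
p,W=cloud("top"); t=top(W,(.564,.057),.145); print(t)
if abs(t[0]-[564,57]).max()<6: print(env.sign_off())
E
```

```text
21.8 [ 553.1 -191.1   90.1] [-179.2   -0.5  105.9] q [-17.  20.  40. 102. -14.  64.  44.] F [-21.3   7.5  18.5] w 0.0169 40.2
t [ 1.4 -0.8  0.2] w [-0.8 -0.5 -0.1]
(array([563.4,  55.2]), array([52.9, 90.4]), 12.7, np.float64(145.0), 992)
the job is handed in; nothing more can be done
None
```

The job is handed in at about 22 s: the column measured within 3 mm and 1° of centred and square, and the gripper was still holding the reference arm against its red stop; no verdict was returned.

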